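# Clear the cups off the cell test box and hold its lid at balance

## Task

Clear the two empty cups off the lid of the cell test box by nesting them, upright and fully seated, into the matching cup on the bench, and let go of them. Then grip the lid by the middle of its bar and swing it up to its balance point, where it stands straight up above its hinge and would fall neither way; never let it go over backwards, and finish while still gripping the bar and holding the lid still there, so that a colleague can check the cells. Leave the other things on the bench alone.

Things in the scene. Friction and masses are not known exactly. Their poses are not given: they have to be found in the camera images.
- test_box: fixed grey metal cell test box, open at the top under the lid, 165 (x) x 240 (y) x 80 mm high; its origin is on the bench, and its walls reach from x = -68 to +97 mm and y = -120 to +120 mm of it. Own x axis: from the lid's bar towards its hinge (away from the robot, give or take 0.25 rad of yaw); z up.
- lid (a joint): lid angle: 0 = closed, level (the start), pi/2 = straight up = its balance point (hinge, bar and centre of mass lie in its mid-plane); below that it falls shut, beyond it falls back to a stop at 2.4. Free hinge, no spring or stay. Aluminium plate 155 x 240 x 10 mm, about 450 g (varies by a third); closed, its top is 91 mm above the bench.
- lid_hinge (a point): middle of the hinge axis, at the far long edge of the lid, 86 mm above the bench; the axis runs along the box's y.
- lid_bar (a point): middle of the lid's handle, a round dark steel bar 12 mm across, 148 mm long, parallel to the hinge, 205 mm from it, 50 mm in front of the lid's near edge, on two 8 mm rods 70 mm either side of this point; the space between bar and lid edge is open. 86 mm above the bench when closed, 291 mm when straight up.
- bench_cup: the cup that stands on the bench, left or right of the box: Plain white tapered cup, open top, 70 mm tall, 66 mm across its upright 12 mm high lip, 44 mm across the foot, wall 2.8 mm, floor 25 mm thick, about 120 g; origin at the centre of its underside, z up. The three cups are equal; nested, each sits 25 mm above the one below, foot on floor, about 1 mm of play all round.
- lid_cup_1: one of the two cups that stand on the closed lid, on the box's +y half: Plain white tapered cup, open top, 70 mm tall, 66 mm across its upright 12 mm high lip, 44 mm across the foot, wall 2.8 mm, floor 25 mm thick, about 120 g; origin at the centre of its underside, z up. The three cups are equal; nested, each sits 25 mm above the one below, foot on floor, about 1 mm of play all round.
- lid_cup_2: the other cup on the closed lid, on the box's -y half: Plain white tapered cup, open top, 70 mm tall, 66 mm across its upright 12 mm high lip, 44 mm across the foot, wall 2.8 mm, floor 25 mm thick, about 120 g; origin at the centre of its underside, z up. The three cups are equal; nested, each sits 25 mm above the one below, foot on floor, about 1 mm of play all round.
- tape: roll of tape, a flat brown ring 90 mm across, 24 mm high, lying on the bench across the box from bench_cup. Bystander; origin at its underside.
- cell_1: green cylindrical battery cell standing upright, 26 mm across, 66 mm tall, left of the box. Bystander; origin at its underside.
- cell_2: green cylindrical battery cell standing upright, 26 mm across, 66 mm tall, right of the box. Bystander; origin at its underside.
- mouse: black computer mouse, 100 x 56 x 33 mm, beyond the box on the right, by the keyboard. Bystander; origin at its underside.
- screwdriver: screwdriver, 170 mm long, lying on the far left. Bystander; origin at its underside.
- meter: yellow multimeter lying flat, 150 x 75 x 36 mm, far right. Bystander; origin at its underside.
- carton: small cardboard box, 90 x 100 x 80 mm, far left. Bystander; origin at its underside.

How it is judged:
On the way, in this order (a step that is already met when the one before it is completed fails the run):
1. both cups from the lid are nested in the bench cup and let go, the lid still closed (horizontal distance between each of lid_cup_1, lid_cup_2 and bench_cup below 0.006 m and angle between each of lid_cup_1, lid_cup_2, bench_cup's own z axis and vertical below 0.1 rad and height (world z) of bench_cup below 0.006 m and ((z of lid_cup_1 in the frame of bench_cup between 0.021 and 0.03 m and z of lid_cup_2 in the frame of bench_cup between 0.045 and 0.057 m) or (z of lid_cup_2 in the frame of bench_cup between 0.021 and 0.03 m and z of lid_cup_1 in the frame of bench_cup between 0.045 and 0.057 m)) and contact force between the fingers and lid_cup_1 below 0.2 N and contact force between the fingers and lid_cup_2 below 0.2 N and contact force between the fingers and bench_cup below 0.2 N and value of joint lid below 0.15 rad), for 0.2 s.
2. the lid is swung up (value of joint lid above 1 rad), for 0.1 s.
At the end, for the whole second after the job is handed in: Both lid cups nested in the bench cup (centres within 6 mm, seated within about 5 mm, either order), stack upright within 0.1 rad, untouched, at rest; lid within 0.10 rad of straight up, still (under 0.05 rad/s), fingers gripping its bar (TCP within 55 mm of the bar middle) (horizontal distance between each of lid_cup_1, lid_cup_2 and bench_cup below 0.006 m and angle between each of lid_cup_1, lid_cup_2, bench_cup's own z axis and vertical below 0.1 rad and height (world z) of bench_cup below 0.006 m and ((z of lid_cup_1 in the frame of bench_cup between 0.021 and 0.03 m and z of lid_cup_2 in the frame of bench_cup between 0.045 and 0.057 m) or (z of lid_cup_2 in the frame of bench_cup between 0.021 and 0.03 m and z of lid_cup_1 in the frame of bench_cup between 0.045 and 0.057 m)) and contact force between the fingers and lid_cup_1 below 0.2 N and contact force between the fingers and lid_cup_2 below 0.2 N and contact force between the fingers and bench_cup below 0.2 N and value of joint lid between 1.4708 and 1.6708 rad and velocity of joint lid between -0.05 and 0.05 rad/s and contact force between the fingers and test_box above 1 N and distance between the grasp point and lid_bar below 0.055 m and linear speed of each of lid_cup_1, lid_cup_2, bench_cup below 0.02 m/s); the arm keeps its last pose, push and grip.
It fails at once if the lid goes over backwards (value of joint lid above 1.85 rad).
It fails at once if a bystander is disturbed (distance of any of tape, cell_1, cell_2, mouse, screwdriver, meter, carton from where it was at the start of the episode above 0.03 m).
It fails at once if a cup is knocked over (angle between any of lid_cup_1, lid_cup_2, bench_cup's own z axis and vertical above 0.7 rad).
It also fails if it takes over 72 s, if anything falls off the work surface, if the arm or the gripper's body presses on something with over 40 N, if the wrist force passes 120 N, or if a joint passes its speed limit or range.

## Robot

A 6-joint arm with a two-finger parallel gripper is mounted at the origin on the work surface. World frame = base frame: x ahead of the robot, y to its left, z up, the work surface at z = 0. Lengths are in m, angles in rad, forces in N, time in s.
With the tool pointing down it reaches from about 0.375 to 0.925 m from the base axis. Payload 5.7 kg.
Tool frame: the origin (TCP) lies between the finger pads, 19 mm behind the fingertips; this is the grasp point; z points along the fingers, y is the line along which they close (so a half turn about z gives the same grasp; the last joint's range is limited). The gripper opens to 88 mm and grips with 3 to 60 N. Pads are 20 mm wide; open, the fingers measure 115 mm over their backs; the gripper's body (75 mm by 178 mm) begins 61 mm behind the grasp point.
Start: joints at [-1.397, 0.359, 1.51, -0, 1.272, -0.115], TCP at [0.171, -0.575, 0.241] pointing down, gripper open.
Joint ranges: [-2.97, 2.97], [-1.01, 2.36], [0.21, 2.38], [-0.96, 4.11], [0.2, 2.71], [-2.98, 2.98]. Speed limits (rad/s): [2.39, 2.39, 3.14, 3.14, 3.14, 3.14].

## Interface

Orientations are given as a rotation vector (axis times angle).
In Python, from workcell import manip gives the robot as it stands.
- The arm moves only by the shell command python3 -m jog 'ROWS' [OPENING]. ROWS is JSON, a list of rows, each an object with "slide": the shift along the tool's x, y, z in mm, a list of three; "roll": the turn about the tool's z in degrees. A call has 1 to 8 rows; each row shifts and turns the commanded pose from where the row before left it, along the tool's axes as they then stand; what a row does not reach is not made up. A row lasts 1/8 s, in which the tool goes at most 62.5 mm and 10.7 degrees, less where a joint would pass 70% of its speed; a pose out of reach is approached as far as the arm can. A call with a gripper value outside its range is refused whole. OPENING is the finger opening in mm, from 0 to 87.8, set as the call begins (- or left out, the last holds). The fingers move at their own pace and stop on an object; the grip force is fixed at half the most. Time passes only in rows, so rows that do not move let the fingers close. It gives the time, the measured TCP pose, the force, the opening and the grip force at its end, in the units of the state.
- manip.get_state(): the state, without advancing time (a new reading comes with each control period).
- manip.capture(name): name is "scene" or "top"; returns a dict with "color" (420x560x3 uint8, red, green, blue), "range_z" (420x560 float32, m along the optical axis (not along the pixel's ray), 0 where there is no reading), "intrinsics" (3x3 intrinsics, pixels), "distortion" ([k1, k2, p1, p2, k3] as OpenCV has them; the pictures are not rectified), "rvec" (rotation vector, rad) and "tvec" (3), from world to camera coordinates, as OpenCV has them. Camera axes: x right, y down, z forward; pixel columns grow to the right and rows downward; lengths in m; the calibration is good to about 2 mm. A picture is of the moment at which its call begins.
- manip.sign_off(): hands the job in; it is judged then, once.
The state is a dict: "time_s": time; "joint_positions": joint angles; "qd": joint speeds; "tau": joint torques, N m; "ee_pos": TCP position; "orientation": TCP orientation; "ft_force": force on the tool from outside, world axes, zero at the start; "wrist_torque": the same for the moment, N m; "gripper_width": opening from 0.0 (shut) to 1.0 (fully open); "grasp_force": force on a finger pad.
Only numpy, scipy, OpenCV 4.12 (cv2) and the standard library are available. Lean on these libraries where they do the work, as an engineer would, in place of code of your own. Each camera call takes 0.05 s, during which the arm holds its last target. There are 200 camera calls.

## Working session

There is one attempt and no reset: what is moved stays moved. The work goes in short steps, Python scripts to look and compute and a shell command to move; the robot and the scene stay as the last step left them, time stands still between calls to the robot, and variables do not carry over. Pictures are saved under pics/ and viewed, at most 10 in all, crops included, and the job is handed in when it is done.

```bash
mkdir -p pics; cat > h.py <<'E'
import numpy as np, cv2
from workcell import manip
def snap(n,f=None):
    c=manip.capture(n)
    if f: cv2.imwrite('pics/'+f,c['color'][:,:,::-1])
    return c
def cloud(c):
    K,D=c['intrinsics'],np.array(c['distortion']);h,w=c['range_z'].shape
    u,v=np.meshgrid(np.arange(w),np.arange(h))
    p=cv2.undistortPoints(np.stack([u,v],-1).reshape(-1,1,2).astype(np.float64),np.array(K),D).reshape(h,w,2)
    z=c['range_z'];P=np.dstack([p*z[...,None],z])
    R=cv2.Rodrigues(np.array(c['rvec'],float))[0]
    W=(P-np.array(c['tvec']).ravel())@R
    W[z==0]=np.nan
    return W
E
python3 - <<'E'
from h import *
for n in('scene','top'):
    c=snap(n,n+'0.png'); W=cloud(c)
    R=cv2.Rodrigues(np.array(c['rvec'],float))[0];print(n,-R.T@np.array(c['tvec']).ravel(),R[2])
    np.savez('pics/'+n,W=W,color=c['color'])
print(manip.get_state())
E
```

```text
scene [ 1.02566649 -0.53458243  0.9346984 ] [-0.3966532   0.52145822 -0.75547837]
top [0.5319449  0.0225583  1.23287149] [ 0.05821151  0.0076642  -0.99827485]
{'time_s': 0.1, 'joint_positions': array([-1.39709841e+00,  3.59401838e-01,  1.51128412e+00, -5.42040551e-05,
        1.27252485e+00, -1.15115559e-01]), 'qd': array([ 0.00139571, -0.00213771, -0.00186722, -0.00027156,  0.00099438,
        0.00092656]), 'tau': array([ 8.42774280e-04, -5.16356170e+01, -2.71406472e+01,  6.75327354e-02,
        2.76824052e-02, -3.62173387e-05]), 'ee_pos': array([ 0.17075354, -0.57458382,  0.24062744]), 'orientation': array([-3.10729051e+00, -4.51884310e-01,  1.55690036e-04]), 'ft_force': array([ 0.10022873, -0.13888556, -0.30141497]), 'wrist_torque': array([ 3.76410348e-05,  5.52556004e-02, -3.50048412e-02]), 'grasp_force': 0.0, 'gripper_width': 1.0000842587542442}
```

View pics/top0.png

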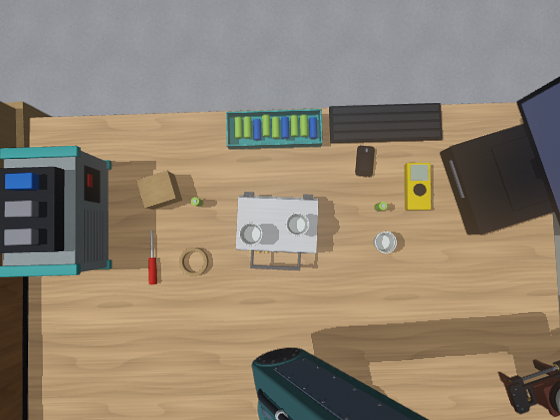

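View pics/scene0.png

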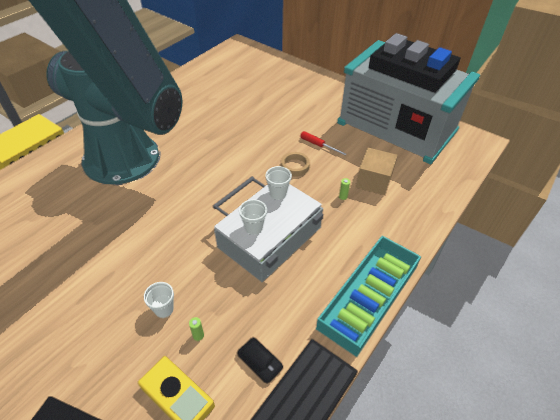

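The top view shows the bench cup at (386,242), lid cups at (251,234) and (298,224), the bar at about (275,267), the tape at (195,262), and the cells at (196,201) and (382,206). The scene view agrees: nothing stands on or beside the cups. Next I measure lips, bar and lid.

```bash
cat >> h.py <<'E'
from scipy.optimize import least_squares
def lip(W,xy,ztop,r=0.05):
    "outer lip circle, radius 33 mm, from points of the rim ring"
    d=np.hypot(W[...,0]-xy[0],W[...,1]-xy[1])
    m=(d<r)&(abs(W[...,2]-ztop)<0.005)
    P=W[m]; c=np.array(xy,float)
    f=lambda q:np.hypot(P[:,0]-q[0],P[:,1]-q[1])-q[2]
    s=least_squares(f,[*np.median(P[:,:2],0),0.0316],loss='soft_l1',f_scale=0.002)
    return s.x,len(P),np.median(P[:,2])
E
python3 - <<'E'
from h import *
d={n:np.load('pics/%s.npz'%n) for n in('top','scene')}
W=d['top']['W']
for nm,(u,v),z in(('bench',(386,242),.07),('c+',(251,234),.161),('c-',(298,224),.161)):
    p=np.nanmedian(W[v-8:v+9,u-8:u+9].reshape(-1,3),0)
    for n in d: print(nm,n,p.round(4),lip(d[n]['W'],p[:2],z))
# lid plane
for n in d:
    w=d[n]['W'];col=d[n]['color'].astype(int)
    m=(abs(w[...,2]-.091)<.004)&(abs(w[...,0]-.52)<.2)&(abs(w[...,1])<.25)
    light=col.min(2)>120
    P=w[m&light]; r=cv2.minAreaRect((P[:,:2]*1000).astype(np.float32)); print(n,'lid',r,len(P))
    Q=w[m&~light];print('dark',len(Q),np.nanmin(Q,0),np.nanmax(Q,0))
for u,v in((252,267),(275,267),(298,268),(195,250),(196,201),(382,206)): print((u,v),np.nanmedian(W[v-2:v+3,u-2:u+3].reshape(-1,3),0).round(3), np.nanmax(W[v-2:v+3,u-2:u+3,2]).round(3))
cv2.imwrite('pics/crop.png',cv2.resize(d['top']['color'][180:290,180:420,::-1],None,fx=3.3,fy=3.3,interpolation=cv2.INTER_CUBIC))
E
```

```text
bench top [ 0.5051 -0.301   0.0276] (array([ 0.50530688, -0.28826402,  0.03155355]), 71, np.float64(0.06887623924348862))
bench scene [ 0.5051 -0.301   0.0276] (array([ 0.5059475 , -0.28935552,  0.03106885]), 154, np.float64(0.06938083269130949))
c+ top [0.5416 0.113  0.1167] (array([0.54120411, 0.11090975, 0.03141379]), 76, np.float64(0.16003382014240988))
c+ scene [0.5416 0.113  0.1167] (array([0.54075494, 0.10878647, 0.03135731]), 122, np.float64(0.1596529032006887))
c- top [ 0.5667 -0.0248  0.1169] (array([ 0.56499831, -0.02004043,  0.0312687 ]), 69, np.float64(0.1603573542552216))
c- scene [ 0.5667 -0.0248  0.1169] (array([ 0.5646375 , -0.02229075,  0.03135831]), 135, np.float64(0.16022073396045683))
top lid ((541.5364990234375, 40.025108337402344), (239.96591186523438, 211.38284301757812), 86.15625762939453) 3067
dark 232 [ 0.43128716 -0.08235064  0.08703535] [0.65532527 0.12021526 0.09479386]
scene lid ((540.0385131835938, 38.292388916015625), (244.5385284423828, 213.21678161621094), 86.19916534423828) 3280
dark 277 [ 0.42891388 -0.07479852  0.0870167 ] [0.65566037 0.1333798  0.09495158]
(252, 267) [0.444 0.116 0.09 ] 0.094
(275, 267) [0.441 0.046 0.09 ] 0.095
(298, 268) [ 0.436 -0.022  0.089] 0.095
(195, 250) [0.497 0.299 0.021] 0.028
(196, 201) [0.648 0.283 0.063] 0.071
(382, 206) [ 0.616 -0.284  0.065] 0.069
```

View pics/crop.png

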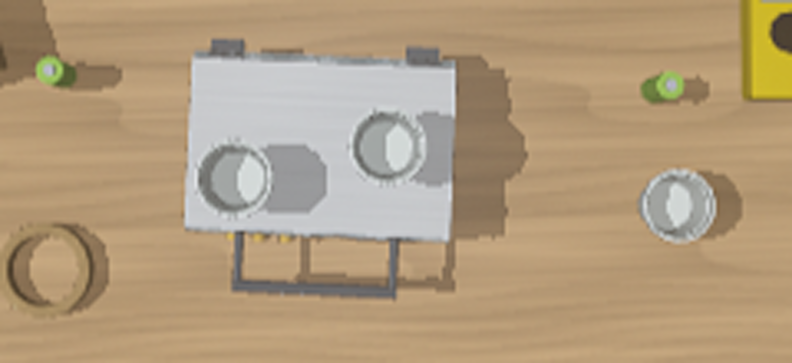

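```bash
python3 -m jog '[{"slide":[0,0,0],"roll":8.3},{"slide":[0,0,0],"roll":8.3},{"slide":[28,-40,0],"roll":0},{"slide":[28,-40,0],"roll":0},{"slide":[28,-40,0],"roll":0},{"slide":[28,-40,0],"roll":0},{"slide":[28,-40,0],"roll":0},{"slide":[28,-40,0],"roll":0}]' 87
```

```text
time_s: 1.1
ee_pos: [0.3396, -0.3337, 0.2411]
orientation: [-3.141, 0.002, 0.0]
ft_force: [0.9, -0.1, 1.1]
gripper_width: 0.995
grasp_force: 0.0
```

```bash
python3 -m jog '[{"slide":[32,-45,0],"roll":0},{"slide":[32,-45,0],"roll":0},{"slide":[32,-45,0],"roll":0},{"slide":[32,-45,0],"roll":0},{"slide":[32,-45,0],"roll":0},{"slide":[32,-45,0],"roll":0},{"slide":[33,-43,0],"roll":0},{"slide":[0,0,0],"roll":0}]'
```

```text
time_s: 2.1
ee_pos: [0.566, -0.0196, 0.2409]
orientation: [-3.141, -0.005, -0.001]
ft_force: [-0.3, -0.3, -0.5]
gripper_width: 0.991
grasp_force: 0.0
```

```bash
python3 -m jog '[{"slide":[-1,1,20],"roll":0},{"slide":[0,0,20],"roll":0},{"slide":[0,0,20],"roll":0},{"slide":[0,0,15],"roll":0},{"slide":[0,0,6],"roll":0},{"slide":[0,0,0],"roll":0}]' && python3 -m jog '[{"slide":[0,0,0],"roll":0},{"slide":[0,0,0],"roll":0},{"slide":[0,0,0],"roll":0},{"slide":[0,0,0],"roll":0},{"slide":[0,0,0],"roll":0}]' 50
```

```text
time_s: 2.85
ee_pos: [0.5632, -0.0238, 0.1602]
orientation: [-3.141, 0.002, 0.001]
ft_force: [0.9, -0.1, 0.3]
gripper_width: 0.989
grasp_force: 0.0
time_s: 3.48
ee_pos: [0.5639, -0.0232, 0.1609]
orientation: [-3.141, 0.002, -0.002]
ft_force: [-0.6, 2.8, 6.1]
gripper_width: 0.748
grasp_force: 30.0
```

```bash
python3 -m jog '[{"slide":[0,0,-15],"roll":0},{"slide":[0,0,-25],"roll":0},{"slide":[0,0,-20],"roll":0},{"slide":[-10,45,0],"roll":0},{"slide":[-10,45,0],"roll":0},{"slide":[-10,45,0],"roll":0},{"slide":[-10,45,0],"roll":0},{"slide":[-10,45,0],"roll":0}]' && python3 -m jog '[{"slide":[-8,41,0],"roll":0},{"slide":[0,0,0],"roll":0},{"slide":[0,0,0],"roll":0}]'
python3 - <<'E'
from h import *
for n in('scene','top'):
    c=snap(n,n+'1.png');W=cloud(c);s=manip.get_state();print(s['ee_pos'],s['gripper_width'])
    p=s['ee_pos']
    print(n,'bench',lip(W,(.5056,-.2888),.0695),'held',lip(W,p[:2],p[2]+.001))
E
```

```text
time_s: 4.47
ee_pos: [0.5123, -0.2501, 0.2208]
orientation: [3.141, -0.001, -0.001]
ft_force: [1.5, -0.3, -1.0]
gripper_width: 0.746
grasp_force: 30.0
time_s: 4.85
ee_pos: [0.5047, -0.2891, 0.2204]
orientation: [-3.141, 0.003, 0.001]
ft_force: [0.1, -0.9, -1.9]
gripper_width: 0.745
grasp_force: 30.0
[ 0.50486373 -0.28856973  0.22034765] 0.7448461029773745
scene bench (array([ 0.50614093, -0.28939186,  0.03121885]), 159, np.float64(0.06945772779062563)) held (array([ 0.50644936, -0.29120737,  0.0320119 ]), 217, np.float64(0.22099966010552352))
[ 0.50503995 -0.28830844  0.22036802] 0.7441333740168474
top bench (array([ 0.5053667 , -0.302725  ,  0.04553588]), 12, np.float64(0.0673348032137515)) held (array([-0.03640392, -0.27403934,  0.57382128]), 6, np.float64(0.220747958259295))
```

View pics/scene1.png

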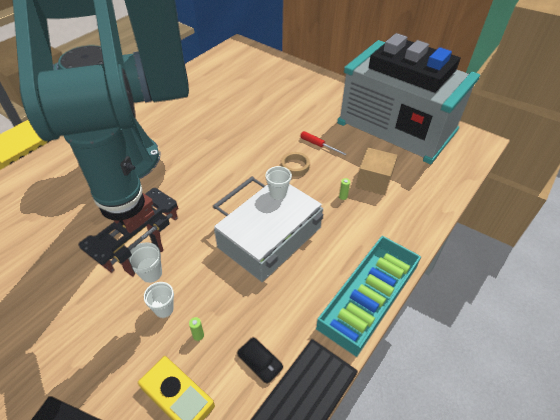

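The held cup at (147,262) hangs upright above the bench cup at (160,300), within 2 mm. Lower it.

```bash
python3 -m jog '[{"slide":[0,-1,20],"roll":0},{"slide":[0,0,25],"roll":0},{"slide":[0,0,20],"roll":0},{"slide":[0,0,15],"roll":0},{"slide":[0,0,10],"roll":0},{"slide":[0,0,10],"roll":0},{"slide":[0,0,8],"roll":0},{"slide":[0,0,8],"roll":0}]' && python3 -m jog '[{"slide":[0,0,4],"roll":0},{"slide":[0,0,3],"roll":0},{"slide":[0,0,2],"roll":0},{"slide":[0,0,0],"roll":0}]'
```

```text
time_s: 5.95
ee_pos: [0.5053, -0.2886, 0.1041]
orientation: [3.141, -0.002, 0.001]
ft_force: [-0.1, -1.2, -1.2]
gripper_width: 0.746
grasp_force: 30.0
time_s: 6.45
ee_pos: [0.5057, -0.2896, 0.0963]
orientation: [3.139, -0.001, 0.002]
ft_force: [-1.3, -3.0, 4.9]
gripper_width: 0.751
grasp_force: 30.0
```

Near contact; one more mm, release, and lift.

```bash
python3 -m jog '[{"slide":[0,0,1],"roll":0},{"slide":[0,0,0],"roll":0}]' && python3 -m jog '[{"slide":[0,0,0],"roll":0},{"slide":[0,0,0],"roll":0},{"slide":[0,0,0],"roll":0},{"slide":[0,0,0],"roll":0}]' 87 && python3 -m jog '[{"slide":[0,0,-10],"roll":0},{"slide":[0,0,-40],"roll":0},{"slide":[0,0,-45],"roll":0},{"slide":[0,0,-45],"roll":0},{"slide":[0,-45,0],"roll":0},{"slide":[0,-55,0],"roll":0},{"slide":[0,-45,0],"roll":0}]'
python3 - <<'E'
from h import *
for n in('scene','top'):
    c=snap(n,n+'2.png');W=cloud(c)
    print(n,'stack',lip(W,(.5056,-.2888),.095),'low',lip(W,(.5056,-.2888),.0695))
    print('c+',lip(W,(.541,.110),.16))
E
```

```text
time_s: 6.7
ee_pos: [0.5059, -0.2897, 0.0958]
orientation: [3.139, -0.001, 0.003]
ft_force: [-3.2, -2.9, 8.8]
gripper_width: 0.745
grasp_force: 30.0
time_s: 7.2
ee_pos: [0.5051, -0.2882, 0.0941]
orientation: [-3.141, 0.001, 0.0]
ft_force: [0.7, 0.4, -0.0]
gripper_width: 0.991
grasp_force: 0.0
time_s: 8.07
ee_pos: [0.5051, -0.1418, 0.2353]
orientation: [-3.141, 0.002, -0.001]
ft_force: [-0.5, 0.4, 0.3]
gripper_width: 0.988
grasp_force: 0.0
scene stack (array([ 0.50616507, -0.28976746,  0.03128309]), 187, np.float64(0.09555471514223081)) low (array([ 0.50823137, -0.2898457 ,  0.02860793]), 196, np.float64(0.06951388726028768))
c+ (array([0.54091418, 0.10869303, 0.03124104]), 136, np.float64(0.15968915145373994))
  return _methods._mean(a, axis=axis, dtype=dtype,
  ret = um.true_divide(
Traceback (most recent call last):
  File "h.py", line 23, in lip
    s=least_squares(f,[*np.median(P[:,:2],0),0.0316],loss='soft_l1',f_scale=0.002)
ValueError: Initial guess is outside of provided bounds
```

Seated (lip at 95 mm). Next the second cup.

```bash
python3 -m jog '[{"slide":[6,-42,0],"roll":0},{"slide":[6,-42,0],"roll":0},{"slide":[6,-42,0],"roll":0},{"slide":[6,-42,0],"roll":0},{"slide":[6,-42,0],"roll":0},{"slide":[6,-41,0],"roll":0},{"slide":[0,0,0],"roll":0},{"slide":[0,0,0],"roll":0}]' && python3 -m jog '[{"slide":[0,0,20],"roll":0},{"slide":[0,0,25],"roll":0},{"slide":[0,0,20],"roll":0},{"slide":[0,0,10],"roll":0},{"slide":[0,0,0],"roll":0}]'
```

```text
time_s: 9.18
ee_pos: [0.5416, 0.1067, 0.2346]
orientation: [3.141, -0.001, 0.0]
ft_force: [0.1, -0.2, -0.0]
gripper_width: 0.99
grasp_force: 0.0
time_s: 9.8
ee_pos: [0.5412, 0.1066, 0.1591]
orientation: [3.141, -0.003, -0.002]
ft_force: [0.0, 1.2, -0.5]
gripper_width: 0.99
grasp_force: 0.0
```

```bash
python3 -m jog '[{"slide":[0,-2,-1],"roll":0},{"slide":[0,0,0],"roll":0}]' && python3 -m jog '[{"slide":[0,0,0],"roll":0},{"slide":[0,0,0],"roll":0},{"slide":[0,0,0],"roll":0},{"slide":[0,0,0],"roll":0},{"slide":[0,0,0],"roll":0}]' 50 && python3 -m jog '[{"slide":[0,0,-15],"roll":0},{"slide":[0,0,-25],"roll":0},{"slide":[0,0,-25],"roll":0},{"slide":[0,0,-10],"roll":0},{"slide":[-4,45,0],"roll":0},{"slide":[-4,45,0],"roll":0},{"slide":[-4,45,0],"roll":0},{"slide":[-4,45,0],"roll":0}]' && python3 -m jog '[{"slide":[-4,45,0],"roll":0},{"slide":[-4,45,0],"roll":0},{"slide":[-4,45,0],"roll":0},{"slide":[-4,45,0],"roll":0},{"slide":[-3,37,0],"roll":0},{"slide":[0,0,0],"roll":0},{"slide":[0,0,0],"roll":0}]'
python3 - <<'E'
from h import *
c=snap('scene','scene3.png');W=cloud(c)
for i in range(3):print(manip.get_state()['ee_pos']);p=manip.get_state()['ee_pos']
print('stack',lip(W,(.5056,-.2888),.0955),'held',lip(W,p[:2],p[2]+.001))
E
```

```text
time_s: 10.05
ee_pos: [0.5422, 0.1097, 0.1614]
orientation: [-3.141, 0.001, -0.003]
ft_force: [0.6, 0.2, -0.3]
gripper_width: 0.989
grasp_force: 0.0
time_s: 10.68
ee_pos: [0.5416, 0.1097, 0.1605]
orientation: [-3.141, 0.002, -0.0]
ft_force: [-0.5, 1.4, 2.4]
gripper_width: 0.744
grasp_force: 30.0
time_s: 11.68
ee_pos: [0.5247, -0.0718, 0.2352]
orientation: [-3.142, 0.001, 0.001]
ft_force: [-0.2, -0.3, -0.9]
gripper_width: 0.746
grasp_force: 30.0
time_s: 12.55
ee_pos: [0.5056, -0.2868, 0.2349]
orientation: [-3.14, 0.002, 0.002]
ft_force: [-0.2, -0.1, -1.4]
gripper_width: 0.743
grasp_force: 30.0
[ 0.50577289 -0.28628678  0.23500912]
[ 0.50577289 -0.28628678  0.23500912]
[ 0.50577289 -0.28628678  0.23500912]
stack (array([ 0.50627893, -0.28970502,  0.03114615]), 173, np.float64(0.09550047153008429)) held (array([ 0.50568051, -0.28882306,  0.03215976]), 204, np.float64(0.23543097884745476))
```

```bash
python3 -m jog '[{"slide":[0,2,20],"roll":0},{"slide":[0,0,25],"roll":0},{"slide":[0,0,15],"roll":0},{"slide":[0,0,12],"roll":0},{"slide":[0,0,10],"roll":0},{"slide":[0,0,10],"roll":0},{"slide":[0,0,8],"roll":0},{"slide":[0,0,6],"roll":0}]' && python3 -m jog '[{"slide":[0,0,4],"roll":0},{"slide":[0,0,3],"roll":0},{"slide":[0,0,2],"roll":0},{"slide":[0,0,0],"roll":0}]'
```

```text
time_s: 13.6
ee_pos: [0.5061, -0.2895, 0.1289]
orientation: [-3.141, 0.002, 0.0]
ft_force: [0.8, -0.3, -1.7]
gripper_width: 0.741
grasp_force: 30.0
time_s: 14.1
ee_pos: [0.5067, -0.2898, 0.1213]
orientation: [3.141, -0.001, 0.002]
ft_force: [-0.8, 1.0, 4.6]
gripper_width: 0.748
grasp_force: 30.0
```

```bash
python3 -m jog '[{"slide":[0,0,1],"roll":0},{"slide":[0,0,0],"roll":0}]' && python3 -m jog '[{"slide":[0,0,0],"roll":0},{"slide":[0,0,0],"roll":0},{"slide":[0,0,0],"roll":0},{"slide":[0,0,0],"roll":0}]' 87 && python3 -m jog '[{"slide":[0,0,-10],"roll":0},{"slide":[0,0,-40],"roll":0},{"slide":[0,0,-45],"roll":0},{"slide":[0,0,-45],"roll":0},{"slide":[-22,-45,0],"roll":0},{"slide":[-22,-50,0],"roll":0},{"slide":[-22,-45,0],"roll":0}]'
python3 - <<'E'
from h import *
c=snap('scene','scene4.png');W=cloud(c)
print('stack',lip(W,(.5056,-.2888),.120),lip(W,(.5056,-.2888),.0955))
for n in('scene','top'):
    w=cloud(snap(n));col=snap(n)['color'].astype(int)
    yaw=np.radians(-3.8);ex=np.array([np.cos(yaw),np.sin(yaw)]);ey=np.array([-ex[1],ex[0]])
    q=w[...,:2]-np.array([.54,.04]);a=q@ex;b=q@ey
    m=(abs(w[...,2]-.088)<.006)&(abs(b)<.13)&(a<-.085)&(a>-.14)
    M=m&(a<-.09);P=w[M];A=a[M];B=b[M]
    bar=A<np.percentile(A,5)+.014
    mid=bar&(abs(B)<.055)
    print(n,'bar b',B[bar].min(),B[bar].max(),'n',mid.sum(),'mean a',A[mid].mean(),A[mid].min(),A[mid].max(),'slope',np.polyfit(B[mid],A[mid],1), 'z',P[mid][:,2].max(),
      'mid world',np.array([.54,.04])+ex*A[mid].mean()+ey*(B[bar].min()+B[bar].max())/2)
    L=(abs(w[...,2]-.091)<.004)&(abs(b)<.125)&(a>-.085)&(a<.14)&(col.min(2)>120)
    for y in(-.1,-.05,0,.05,.1):
        s=L&(abs(b-y)<.01); print(y,a[s].min().round(4),a[s].max().round(4),end=' | ')
    print('b',np.nanpercentile(b[L],[.5,99.5]))
E
```

```text
time_s: 14.35
ee_pos: [0.5071, -0.29, 0.1211]
orientation: [3.14, -0.001, 0.004]
ft_force: [-1.3, 1.9, 9.7]
gripper_width: 0.742
grasp_force: 30.0
time_s: 14.85
ee_pos: [0.5061, -0.2894, 0.1191]
orientation: [-3.141, 0.001, 0.0]
ft_force: [-0.2, 0.1, 0.5]
gripper_width: 0.99
grasp_force: 0.0
time_s: 15.72
ee_pos: [0.4395, -0.148, 0.2601]
orientation: [3.141, -0.002, 0.002]
ft_force: [0.9, 0.3, 0.5]
gripper_width: 0.988
grasp_force: 0.0
stack (array([ 0.50627221, -0.29005759,  0.03119032]), 203, np.float64(0.12106331678580748)) (array([ 0.50795401, -0.29062108,  0.02848926]), 202, np.float64(0.09559504359045873))
scene bar b -0.07565243564099902 0.07289940538656363 n 152 mean a -0.09805079483480442 -0.10483954094478716 -0.09283083492678462 slope [ 0.00036971 -0.09805079] z 0.09399251763102266 mid world [0.44207355 0.04512472]
-0.1 -0.051 0.1065 | -0.05 -0.0512 0.1051 | 0 -0.051 0.105 | 0.05 -0.0505 0.1057 | 0.1 -0.0498 0.1068 | b [-0.12177546  0.11665773]
top bar b -0.07150782341636568 0.07409129612830617 n 145 mean a -0.09955202248716416 -0.10609293668369266 -0.09372607550049235 slope [ 0.01184751 -0.0995518 ] z 0.09390239000816715 mid world [0.44075245 0.0478866 ]
-0.1 -0.0504 0.1073 | -0.05 -0.0491 0.1035 | 0 -0.0481 0.1044 | 0.05 -0.0495 0.1052 | 0.1 -0.049 0.1067 | b [-0.11899408  0.11826704]
```

View pics/scene4.png

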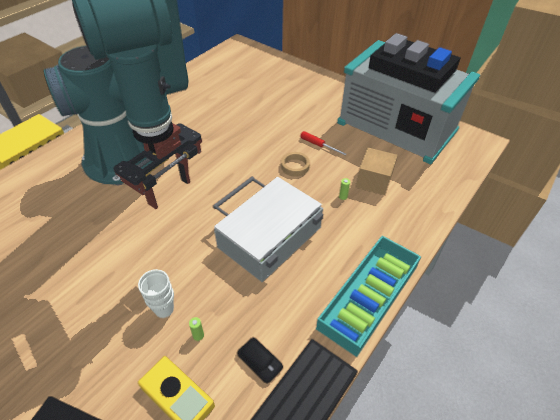

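The stack of three stands upright at (157,292), lid clear and closed. Now roll to close across the bar.

```bash
python3 -m jog '[{"slide":[0,0,0],"roll":-10.7},{"slide":[0,0,0],"roll":-10.7},{"slide":[0,0,0],"roll":-10.7},{"slide":[0,0,0],"roll":-10.7},{"slide":[0,0,0],"roll":-10.7},{"slide":[0,0,0],"roll":-10.7},{"slide":[0,0,0],"roll":-10.7},{"slide":[0,0,0],"roll":-10.7}]' 45 && python3 -m jog '[{"slide":[0,0,0],"roll":-0.6},{"slide":[45,0,0],"roll":0},{"slide":[50,-4,0],"roll":0},{"slide":[50,-4,0],"roll":0},{"slide":[49,-3,0],"roll":0},{"slide":[0,0,0],"roll":0},{"slide":[0,0,0],"roll":0}]'
```

```text
time_s: 16.98
ee_pos: [0.4415, -0.1511, 0.2596]
orientation: [2.3, 2.138, 0.0]
ft_force: [-0.9, 0.1, -0.6]
gripper_width: 0.514
grasp_force: 0.0
time_s: 17.85
ee_pos: [0.443, 0.0443, 0.2595]
orientation: [2.296, 2.143, -0.0]
ft_force: [-0.4, 0.3, -0.3]
gripper_width: 0.514
grasp_force: 0.0
```

```bash
python3 -m jog '[{"slide":[1,-1,30],"roll":0},{"slide":[0,0,40],"roll":0},{"slide":[0,0,40],"roll":0},{"slide":[0,0,30],"roll":0},{"slide":[0,0,20],"roll":0},{"slide":[0,0,13],"roll":0},{"slide":[0,0,0],"roll":0}]' && python3 -m jog '[{"slide":[0,0,0],"roll":0},{"slide":[0,0,0],"roll":0},{"slide":[0,0,0],"roll":0},{"slide":[0,0,0],"roll":0},{"slide":[0,0,0],"roll":0},{"slide":[0,0,0],"roll":0}]' 0
```

```text
time_s: 18.73
ee_pos: [0.4412, 0.0451, 0.0858]
orientation: [-2.296, -2.143, 0.002]
ft_force: [0.6, -1.1, 0.5]
gripper_width: 0.509
grasp_force: 0.0
time_s: 19.48
ee_pos: [0.4412, 0.0461, 0.0867]
orientation: [-2.295, -2.145, 0.0]
ft_force: [-1.8, 0.3, 6.6]
gripper_width: 0.126
grasp_force: 30.0
```

```bash
python3 -m jog '[{"slide":[0,0.5,-13.4],"roll":0},{"slide":[0,1.3,-13.4],"roll":0},{"slide":[0,2.6,-13.1],"roll":0},{"slide":[0,2.6,-13.1],"roll":0},{"slide":[0,4.3,-12.7],"roll":0},{"slide":[0,4.3,-12.7],"roll":0},{"slide":[0,5.9,-12],"roll":0},{"slide":[0,5.9,-12],"roll":0}]'
```

```text
time_s: 20.48
ee_pos: [0.467, 0.0442, 0.1892]
orientation: [-2.293, -2.144, 0.005]
ft_force: [-5.2, 0.7, 1.1]
gripper_width: 0.129
grasp_force: 30.0
```

```bash
python3 -m jog '[{"slide":[0,7.2,-11.3],"roll":0},{"slide":[0,7.7,-11],"roll":0},{"slide":[0,8.8,-10.1],"roll":0},{"slide":[0,8.9,-10.1],"roll":0},{"slide":[0,10.1,-8.8],"roll":0},{"slide":[0,10.1,-8.8],"roll":0},{"slide":[0,11,-7.6],"roll":0},{"slide":[0,11.3,-7.3],"roll":0}]'
```

```text
time_s: 21.48
ee_pos: [0.5414, 0.0388, 0.2667]
orientation: [-2.293, -2.145, 0.005]
ft_force: [-11.5, -0.7, 17.4]
gripper_width: 0.127
grasp_force: 30.0
```

```bash
python3 -m jog '[{"slide":[0,-0.5,-1],"roll":0},{"slide":[0,0,0],"roll":0},{"slide":[0,0,0],"roll":0}]'; python3 - <<'E'
from h import *
c=snap('scene','scene5.png')
E
```

```text
time_s: 21.85
ee_pos: [0.5434, 0.0387, 0.2676]
orientation: [2.293, 2.144, 0.001]
ft_force: [-9.5, -1.4, 15.2]
gripper_width: 0.128
grasp_force: 30.0
```

View pics/scene5.png

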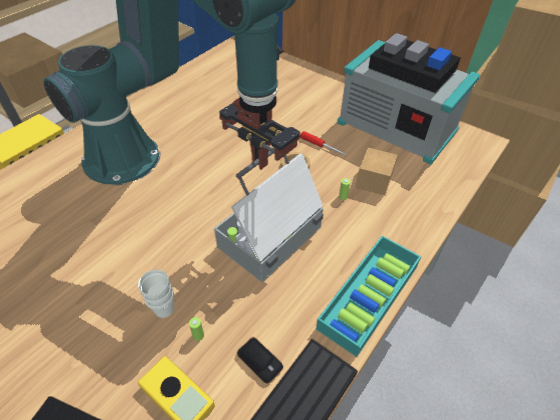

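The lid is open about 60°, with the bar gripped in the middle at (258,168) and the stack untouched. I continue with a little more radius to relieve the push.

```bash
python3 -m jog '[{"slide":[0,11,-7.2],"roll":0},{"slide":[0,12,-6.2],"roll":0},{"slide":[0,12.7,-5],"roll":0},{"slide":[0,12.7,-4.3],"roll":0},{"slide":[0,13.1,-3],"roll":0},{"slide":[0,13.1,-2.6],"roll":0},{"slide":[0,8,-0.8],"roll":0},{"slide":[0,0,0],"roll":0}]'
```

```text
time_s: 22.9
ee_pos: [0.6271, 0.0327, 0.294]
orientation: [2.294, 2.144, 0.0]
ft_force: [-1.6, -5.6, 3.4]
gripper_width: 0.127
grasp_force: 30.0
```

```bash
python3 - <<'E'
from h import *
c=snap('scene','scene6.png');W=cloud(c);col=c['color'].astype(int)
yaw=np.radians(-3.8);ex=np.array([np.cos(yaw),np.sin(yaw)]);ey=np.array([-ex[1],ex[0]])
q=W[...,:2]-np.array([.4415,.046]);a=q@ex;b=q@ey;z=W[...,2]
for n in('scene','top'):
    m=(abs(b)<.115)&(z>.11)&(z<.235)&(a>.13)&(a<.26)&(col.min(2)>90)
    print(len(a[m]));k=np.polyfit(z[m],a[m],1);r=abs(np.polyval(k,z[m])-a[m]);g=r<.004
    k=np.polyfit(z[m][g],a[m][g],1);print(k,'lid deg',90+np.degrees(np.arctan(k[0])),'face at hinge height',np.polyval(k,.086),g.sum())
    break
print(manip.get_state()['ee_pos'],manip.get_state()['ft_force'],lip(W,(.5056,-.2888),.121))
E
```

```text
2507
[-0.09059162  0.21553011] lid deg 84.82361238465857 face at hinge height 0.20773923195008873 2507
[0.62674971 0.03275417 0.29402416] [-2.36179177 -5.55560435  2.56197935] (array([ 0.50622865, -0.28997304,  0.03130449]), 186, np.float64(0.1214435025096485))
```

View pics/scene6.png

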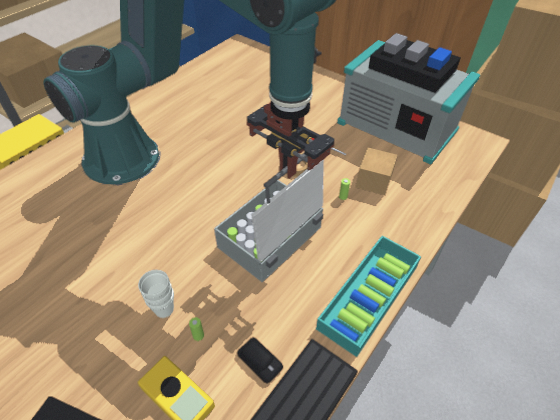

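The lid stands at 84.8° (image and TCP agree), and the stack is intact. 19 mm remain.

```bash
python3 -m jog '[{"slide":[0,5,-0.5],"roll":0},{"slide":[0,5,-0.3],"roll":0},{"slide":[0,5,0],"roll":0},{"slide":[0,4,0],"roll":0},{"slide":[0,0,0],"roll":0},{"slide":[0,0,0],"roll":0},{"slide":[0,0,0],"roll":0},{"slide":[0,0,0],"roll":0}]'
python3 - <<'E'
from h import *
c=snap('scene','scene7.png');W=cloud(c);col=c['color'].astype(int)
yaw=np.radians(-3.8);ex=np.array([np.cos(yaw),np.sin(yaw)]);ey=np.array([-ex[1],ex[0]])
q=W[...,:2]-np.array([.4415,.046]);a=q@ex;b=q@ey;z=W[...,2]
m=(abs(b)<.115)&(z>.11)&(z<.235)&(a>.15)&(a<.26)&(col.min(2)>90)
k=np.polyfit(z[m],a[m],1);print('lid deg',90+np.degrees(np.arctan(k[0])),'face',np.polyval(k,.086),m.sum())
s=manip.get_state();print(s['ee_pos'],s['ft_force'],s['grasp_force'],lip(W,(.5056,-.2888),.121))
E
```

```text
time_s: 23.95
ee_pos: [0.6452, 0.0315, 0.2946]
orientation: [2.294, 2.144, -0.0]
ft_force: [-1.2, -5.2, 0.9]
gripper_width: 0.129
grasp_force: 30.0
lid deg 89.88044124487078 face 0.20771509952689515 2132
[0.64522793 0.03147577 0.29457224] [-1.80710908 -4.64266337  1.06983262] 30.006279945373535 (array([ 0.5062031 , -0.29006015,  0.03114582]), 191, np.float64(0.12101557784398348))
```

The lid is at 89.9° and still, the bar is gripped at 30 N, and the stack is seated.

```bash
python3 -c "
from workcell import manip
print(manip.sign_off())"
```

```text
the job is handed in; nothing more can be done
None
```

Both lid cups are nested upright in the bench cup and released, and the job is handed in with the lid held still at about 89.9° by its bar; I haven't been shown the verdict.

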